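Set out for a finger-prick test

TASK

Set out the finger-prick station: lay both flat swab packets squarely one on top of the other on the sloping packet rest, long side up the slope and with their lower edges down against its stop; stand the small round pot on the grey mat midway between the photometer and the packet rest; and stand the small lancet carton upright on the middle of the mask box.

Things in the scene. Friction and masses are not known exactly. Their poses are not given: they have to be found in the camera images.
- packet_a: flat white paper swab packet, rigid, 71 x 50 x 6 mm, lying flat on the cart top. Origin: centre of its underside; x along the 71 mm side, y along the 50 mm side, z up. Either packet may lie underneath.
- packet_b: the second swab packet, the same as packet_a in shape, size and axes.
- pot: small round pot with a narrower white screw cap, 43 mm in diameter at the body, 60 mm high, standing upright. Origin: centre of its underside; z up.
- carton: small upright carton of lancets, 31 mm (its x) by 47 mm (its y), 72 mm high. Origin: centre of its underside; z up.
- mat: fixed flat grey bench mat, 160 (x) x 360 (y) x 3 mm. Origin: centre of its underside, z up; the photometer and the packet rest stand near its two ends (centres 120 mm from the mat's centre along its y; which one is left and which right changes), so the mat's centre is the point midway between them.
- photometer: fixed white bench photometer with a sloping front, 131 (x) x 100 (y) x 58 mm. Origin: centre of its underside, z up.
- packet_rest: fixed packet rest: white base 100 (x) x 84 (y) x 4 mm with a steel tongue 38 mm wide, narrower than the packets, sloping up at 20 degrees to the rest's +x, away from the robot. At its low end a stop, 60 mm wide, square to the slope, 16 mm high. Slope meets stop at x -40, z 16 mm and runs 84 mm up to x 39, z 45 mm. Origin: centre of the base's underside; x to the high end, z up.
- mask_box: fixed closed carton of masks with a flat top, 96 (x) x 200 (y) x 85 mm high. Origin: centre of its underside, z up; x is the short side.

How it is judged:
At the end, for the whole second after the job is handed in: Both packets lie stacked on the slope, long side up it (11 degrees), within 12 mm of its middle line and about 10 mm of the stop; the pot stands upright on the mat within 18 mm of its centre; the carton stands upright on the mask box within 15 mm of its centre; all released and at rest (x of packet_a in the frame of packet_rest between -0.014 and 0.004 m and y of packet_a in the frame of packet_rest between -0.012 and 0.012 m and z of packet_a in the frame of packet_rest between 0.023 and 0.044 m and angle between the z axis of packet_a and the z axis of packet_rest, either way round between 0.25 and 0.45 rad and angle between the y axis of each of packet_a, packet_b and the y axis of packet_rest, either way round below 0.2 rad and x of packet_b in the frame of packet_rest between -0.014 and 0.004 m and y of packet_b in the frame of packet_rest between -0.012 and 0.012 m and z of packet_b in the frame of packet_rest between 0.023 and 0.044 m and angle between the z axis of packet_b and the z axis of packet_rest, either way round between 0.25 and 0.45 rad and distance between packet_a and packet_b below 0.018 m and horizontal distance between pot and mat below 0.018 m and height (world z) of pot below 0.012 m and angle between each of pot, carton's own z axis and vertical below 0.1 rad and horizontal distance between carton and mask_box below 0.015 m and height (world z) of carton between 0.078 and 0.092 m and linear speed of each of packet_a, packet_b, pot, carton below 0.02 m/s); the robot touches nothing.
It also fails if it takes over 102 s, if anything falls off the work surface, if the arm or the gripper's body presses on something with over 40 N, if the wrist force passes 120 N, or if a joint passes its speed limit or range.

ROBOT

A 7-joint arm with a two-finger parallel gripper is mounted at the origin on a cart in front of the work surface, level with it; the furniture and walls round the work are solid. World frame = base frame: x ahead of the robot, y to its left, z up, the work surface at z = 0. Lengths are in m, angles in rad, forces in N, time in s.
With the tool pointing down it reaches from about 0.425 to 0.925 m from the base axis. Payload 6.8 kg.
Tool frame: the origin (TCP) lies midway between the tips of the shut fingers; the grasp point (between the pads) lies 19 mm behind it; y points along the fingers, z is the direction in which the jaws open and shut, and the axes are right-handed (so a half turn about y gives the same grasp; the last joint's range is limited). The gripper opens to 85 mm and grips with 20 to 120 N. Pads are 22 mm wide; open, the fingers measure 114 mm over their backs; the gripper's body (76 mm by 85 mm) begins 54 mm behind the grasp point. The pads swing forward as they close: fully open they stand 13 mm farther back than shut.
Start: joints at [1.144, 0.477, 0.022, 1.555, -0.011, 1.109, -0.083], TCP at [0.212, -0.641, 0.231] pointing down, gripper open.
Joint ranges: [-2.96, 2.96], [-0.34, 2.1], [-1.41, 1.46], [0.24, 2.44], [-1.37, 4.51], [0.17, 1.92], [-2.96, 2.96]. Speed limits (rad/s): [2.39, 2.39, 3.14, 3.14, 3.14, 3.14, 3.14].

INTERFACE

Orientations are given as a unit quaternion [w, x, y, z].
In Python, from station import bot gives the robot as it stands. The module is installed in compiled form; this text tells all that it offers.
- The arm moves only by the shell command python3 -m crank 'ROWS' [FORCE]. ROWS is JSON, a list of rows, each an object with "linear": the shift along the tool's x, y, z in m, a list of three; "dr": the turn, a rotation vector about the tool's x, y, z in degrees, a list of three; "hand": the gripper command: -1 is shut, 1 is fully open, values between are in proportion. A call has 1 to 10 rows; each row is the pose to reach, as a shift and turn from the pose commanded when the call began, along the tool's axes at that moment; what a row does not reach only later rows make up. A row lasts 1/12 s, in which the tool goes at most 41.7 mm and 7.16 degrees, less where a joint would pass 70% of its speed; a pose out of reach is approached as far as the arm can. A call with a gripper value outside its range is refused whole. The fingers move at their own pace and stop on an object; FORCE is the grip in N (left out, the last holds). Time passes only in rows, so rows that repeat a pose let the fingers close. It gives the time, the measured TCP pose, the force and the opening at its end, in the units of the state.
- bot.get_obs(): the state, without advancing time (a new reading comes with each control period).
- bot.read_camera(name): name is "scene" or "top"; returns the picture (420x560x3 uint8, blue, green, red); there is no depth.
- bot.camera_params(name): a dict with "K" (3x3 intrinsics, pixels), "k1" (the pictures are not rectified: a ray, as slopes to the right and down, at radius r is drawn at 1 + k1 r^2 times it, then the intrinsics apply), "R" (3x3) and "t" (3): a world point X has camera coordinates R X + t. Camera axes: x right, y down, z forward; pixel columns grow to the right and rows downward; lengths in m; the calibration is good to about 2 mm. A picture is of the moment at which its call begins. camera_params takes no time and is no camera call.
- bot.hand_in(): hands the job in, once; it reports no verdict.
Trained networks look in the newest picture that a camera, given by its name, has taken for a name from the list of things; names that differ only in an ending like _2 or _b are one class to them, and where a whole thing is asked for, a point or a joint stands for the part that bears it (a point fixed in the world has none). Each returns a list of dicts, best first, with "score" (0 to 1); they miss things now and then, are a little off and sometimes report something else, mostly with a low value. They report only what shows in the picture. A call takes as long as a camera call.
- bot.search_frame(camera, target): "extent" ([left, top, right, bottom] in pixels, round what is visible of it).
- bot.cut_out(camera, target): "pixels" (420x560 bool, what is visible of it) and "extent" ([left, top, right, bottom] in pixels, round what is visible of it).
- bot.place_of(camera, target): "xy" ([column, row] in pixels: a listed point, or the origin of a listed thing).
The state is a dict: "t": time; "q": joint angles; "joint_vel": joint speeds; "joint_torque": joint torques, N m; "eef_pos": TCP position; "tool_rot": TCP orientation; "contact_force": force on the tool from outside, world axes, zero at the start; "torque": the same for the moment, N m; "gripper_width": opening from 0.0 (shut) to 1.0 (fully open).
Only numpy, scipy, OpenCV 4.12 (cv2) and the standard library are available. Lean on these libraries where they do the work, as an engineer would, in place of code of your own. Each camera call takes 0.05 s, during which the arm holds its last target. There are 200 camera calls.

## Working session

There is one attempt and no reset: what is moved stays moved. The work goes in short steps, Python scripts to look and compute and a shell command to move; the robot and the scene stay as the last step left them, time stands still between calls to the robot, and variables do not carry over. Pictures are saved under pics/ and viewed, about 12 in all and at most 16, crops included, and the job is handed in when it is done.

```bash
mkdir -p pics
python3 - <<'E'
from station import bot
import cv2
o=bot.get_obs(); print(o['t'],o['eef_pos'],o['tool_rot'],o['gripper_width'])
for c in('scene','top'):
    cv2.imwrite(f'pics/{c}0.png',bot.read_camera(c)); p=bot.camera_params(c); print(c,p)
    for n in('packet_a','pot','carton','mat','photometer','packet_rest','mask_box'):
        for d in bot.cut_out(c,n)[:3]: print(n,round(d['score'],2),d['extent'],d['pixels'].sum())
        for d in bot.place_of(c,n)[:3]: print('   P',round(d['score'],2),d['xy'])
E
```

```text
0.0 [ 0.21135585 -0.64041613  0.23031913] [ 0.11208556 -0.11238057  0.698784   -0.69750151] 1.0019241518267825
scene {'K': array([[491.04076965,   0.        , 279.24540904],
       [  0.        , 491.04076965, 203.50476966],
       [  0.        ,   0.        ,   1.        ]]), 'k1': -0.17826655666187902, 'R': array([[-0.79754632, -0.6029213 , -0.02014402],
       [-0.46307736,  0.63327809, -0.62009533],
       [ 0.38662545, -0.48522651, -0.78426781]]), 't': array([0.42714849, 0.24228205, 0.85581024])}
packet_a 0.98 [357.0, 150.0, 396.6, 175.8] 487
packet_a 0.77 [277.4, 241.4, 318.6, 272.9] 744
   P 0.96 [294.9, 256.8]
   P 0.76 [376.0, 163.3]
pot 0.96 [332.2, 184.1, 350.9, 213.9] 466
pot 0.31 [223.6, 174.5, 278.0, 221.9] 1444
   P 0.74 [338.9, 204.0]
carton 0.66 [240.7, 280.0, 271.4, 321.7] 919
   P 0.96 [257.4, 310.8]
mat 0.92 [205.7, 133.8, 354.3, 237.1] 4848
   P 0.81 [281.4, 167.9]
photometer 0.59 [284.9, 103.3, 346.1, 158.6] 2285
photometer 0.2 [240.5, 282.9, 268.8, 322.2] 893
   P 0.73 [316.7, 135.2]
packet_rest 0.57 [223.8, 173.4, 283.7, 220.0] 1452
   P 0.91 [253.6, 197.8]
  
[... 363 characters left out ...]
 0.02232843, -0.1948307 ],
       [ 0.1952289 ,  0.01729043, -0.98060528]]), 't': array([0.04145983, 0.51989556, 0.78607128])}
packet_a 0.94 [229.5, 247.7, 254.2, 280.6] 822
packet_a 0.88 [387.1, 247.1, 412.6, 281.8] 864
   P 0.82 [401.4, 264.3]
   P 0.73 [244.5, 260.5]
   P 0.33 [320.7, 262.2]
pot 0.78 [309.5, 252.2, 336.0, 275.8] 397
   P 0.79 [320.5, 262.5]
carton 0.91 [148.4, 258.5, 183.3, 276.0] 558
   P 0.58 [166.8, 268.8]
mat 0.57 [245.2, 149.8, 418.3, 222.5] 7431
   P 0.62 [329.2, 185.9]
   P 0.41 [157.0, 192.3]
photometer 0.7 [358.4, 145.9, 417.4, 216.4] 3583
packet_rest 0.72 [253.4, 161.7, 291.7, 208.0] 1805
   P 0.55 [273.5, 181.0]
   P 0.42 [170.6, 268.4]
   P 0.75 [157.1, 191.4]
```

View pictures.

View pics/scene0.png

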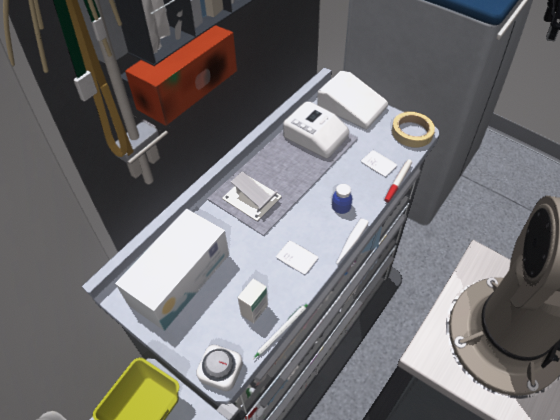

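View pics/top0.png

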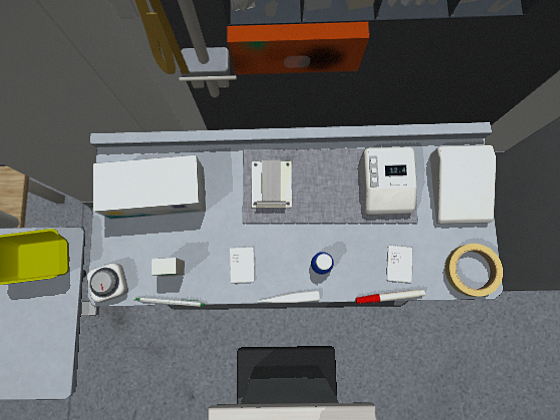

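```bash
cat > h.py <<'E'
from station import bot
import cv2, numpy as np
from scipy.spatial.transform import Rotation as Ro
def plane(c,uv,z):
    p=bot.camera_params(c); uv=np.asarray(uv,float).reshape(-1,1,2)
    s=cv2.undistortPoints(uv,p['K'],np.array([p['k1'],0,0,0,0.]))[:,0]
    d=np.c_[s,np.ones(len(s))]@p['R']; C=-p['R'].T@p['t']
    return (C+d*((z-C[2])/d[:,2])[:,None])
def proj(c,X):
    p=bot.camera_params(c); X=np.atleast_2d(X)
    return cv2.projectPoints(X.astype(float),cv2.Rodrigues(p['R'])[0],p['t'],p['K'],np.array([p['k1'],0,0,0,0.]))[0][:,0]
def rect(c,mask,z):
    n,l,st,_=cv2.connectedComponentsWithStats(mask.astype(np.uint8))
    m=(l==1+np.argmax(st[1:,4])).astype(np.uint8)
    k=max(cv2.findContours(m,cv2.RETR_EXTERNAL,cv2.CHAIN_APPROX_NONE)[0],key=len)[:,0]
    P=plane(c,k,z)[:,:2]*1000
    (cx,cy),(w,h),a=cv2.minAreaRect(P.astype(np.float32))
    if w<h: w,h,a=h,w,a+90
    return np.round([cx,cy,w,h,(a+90)%180-90],1)   # centre mm, long, short, angle of long side
def quat(o): w,x,y,z=o['tool_rot']; return Ro.from_quat([x,y,z,w])
def tool(yaw,tilt=0):
    "jaw axis (tool z) at yaw deg from world +y; tool y = down leaned by tilt toward +x"
    R=np.array([[1,0,0],[0,0,1],[0,-1,0]],float)  # cols: x=x, y=-z, z=+y
    return Ro.from_euler('z',yaw,degrees=True)*Ro.from_euler('y',-tilt,degrees=True)*Ro.from_matrix(R)
def go(pos,R=None):
    o=bot.get_obs(); A=quat(o); e=A.inv().apply(np.array(pos)-o['eef_pos'])
    print('lin',np.round(e,4),'dr',np.round((A.inv()*R).as_rotvec(degrees=True),1) if R else '', 'gw',round(o['gripper_width'],3),'t',o['t'])
E
python3 - <<'E'
from h import *
o=bot.get_obs();print(quat(o).as_matrix().round(2)); print(tool(0).as_matrix(), tool(0,20).as_matrix().round(2))
for c in('top','scene'):
    bot.read_camera(c)
    for n,z,h in(('packet_a',.006,.0),('pot',.06,.0),('carton',.072,0),('mat',.003,.0),('packet_rest',.004,0),('mask_box',.085,0),('photometer',.058,0)):
        for d in bot.cut_out(c,n)[:2]: print(c,n,round(d['score'],2),rect(c,d['pixels'],z), 'floor', rect(c,d['pixels'],0))
        for d in bot.place_of(c,n)[:2]: print('   P',round(d['score'],2),plane(c,d['xy'],0)[0].round(3), plane(c,d['xy'],z)[0].round(3))
img=cv2.imread('pics/top0.png'); cv2.imwrite('pics/c.png',np.vstack([cv2.resize(img[130:215,80:300],None,fx=3.6,fy=3.6,interpolation=2),cv2.resize(img[225:305,80:300],None,fx=3.6,fy=3.6,interpolation=2)]))
E
```

```text
[[-0.95 -0.    0.31]
 [-0.31  0.   -0.95]
 [-0.   -1.   -0.  ]]
[[ 1.  0.  0.]
 [ 0.  0.  1.]
 [ 0. -1.  0.]] [[ 0.94  0.34  0.  ]
 [ 0.    0.    1.  ]
 [ 0.34 -0.94 -0.  ]]
top packet_a 0.88 [ 415.2 -223.7   71.3   49.9   -6.2] floor [ 415.6 -225.3   71.8   50.2   -6.2]
top packet_a 0.81 [419.   90.9  66.6  48.4   0. ] floor [419.5  91.4  67.   48.7   0. ]
   P 0.86 [ 0.422 -0.226  0.   ] [ 0.422 -0.224  0.006]
top pot 0.66 [415.5 -64.5  40.4  38.1 -46.9] floor [419.8 -70.5  43.4  41.  -46.9]
   P 0.65 [ 0.422 -0.067  0.   ] [ 0.418 -0.061  0.06 ]
top carton 0.74 [412.6 223.7  61.3  33.4  88.8] floor [417.5 242.4  66.8  36.4  88.8]
   P 0.64 [0.416 0.242 0.   ] [0.411 0.223 0.072]
top mat 0.91 [580.2 -89.7 358.7 162.4  89.2] floor [581.  -90.  359.9 163.   89.2]
   P 0.57 [ 0.578 -0.085  0.   ] [ 0.577 -0.085  0.003]
top packet_rest 0.55 [586.4  29.3 104.   84.6  -1.3] floor [587.5  29.4 104.5  85.   -1.3]
   P 0.78 [0.575 0.271 0.   ] [0.554 0.246 0.085]
top photometer 0.51 [414.3 229.2  61.1  36.2 -88.7] floor [418.4 244.4  65.4  38.7 -88.7]
   P 0.94 [ 0.579 -0.201  0.   ] [ 0.56
[... 711 characters left out ...]
62.   88.9] floor [584.  -88.8 358.4 162.6  88.9]
scene mat 0.25 [430.  220.1  74.9  59.3  89.1] floor [431.1 219.   75.2  59.5  89.1]
   P 0.56 [ 0.586 -0.079  0.   ] [ 0.584 -0.077  0.003]
scene packet_rest 0.57 [ 5.972e+02  2.790e+01  1.165e+02  8.690e+01 -3.000e-01] floor [ 5.995e+02  2.550e+01  1.171e+02  8.730e+01 -3.000e-01]
   P 0.7 [0.597 0.029 0.   ] [0.595 0.031 0.004]
scene mask_box 0.78 [554.7 278.9 219.2 139.1 -86.4] floor [604.1 251.4 244.2 155.  -86.4]
   P 0.89 [0.58  0.274 0.   ] [0.533 0.299 0.085]
scene photometer 0.78 [ 567.7 -183.7  147.7  134.3   -0.6] floor [ 6.011e+02 -2.365e+02  1.588e+02  1.444e+02 -6.000e-01]
   P 0.83 [ 0.581 -0.212  0.   ] [ 0.549 -0.161  0.058]
```

View pics/c.png

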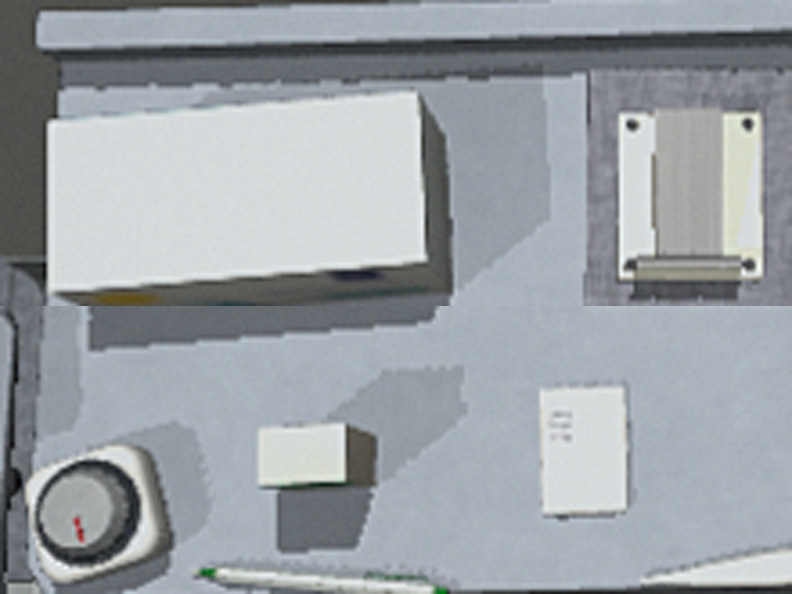

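Run:
```python
from h import *
def q(pts,z,r0,off):
    uv=np.array([[ (x+.5)/3.6-.5+80,(y-off+.5)/3.6-.5+r0] for x,y in pts]); P=plane('top',uv,z)[:,:2]*1000
    print(P.round(1).tolist(),P.mean(0).round(1),cv2.minAreaRect(P.astype(np.float32)))
q([(619,113),(760,113),(762,278),(619,282)],.007,130,0)
q([(655,110),(722,110)],.048,130,0)
q([(47,122),(418,92),(427,262),(48,293)],.085,130,0)
q([(258,427),(346,424),(346,485),(258,487)],.072,225,306)
q([(540,388),(626,384),(627,511),(542,514)],.006,225,306)
print(proj('top',[[.42,-.068,.06],[.42,-.068,0]]))
go([.43,-.224,.10],tool(-6.2)); go([.43,-.224,.10],tool(173.8))
```

```text
[[636.2, 69.2], [634.1, -13.5], [535.3, -11.9], [534.8, 70.3]] [585.1  28.5] ((585.0755004882812, 28.35521125793457), (82.77692413330078, 101.35344696044922), 89.42410278320312)
[[624.2, 46.5], [623.2, 9.1]] [623.7  27.8] ((623.7193603515625, 27.797666549682617), (37.49250411987305, 0.0), -91.45624542236328)
[[613.5, 371.9], [625.5, 172.5], [531.9, 166.3], [519.8, 365.5]] [572.7 269. ] ((572.6907348632812, 269.0967102050781), (93.9742202758789, 200.29368591308594), 3.4693915843963623)
[[429.5, 255.5], [430.0, 209.6], [398.6, 208.7], [398.5, 254.4]] [414.1 232.1] ((414.00335693359375, 232.14453125), (31.490625381469727, 46.40230178833008), 0.728646457195282)
[[454.1, 115.9], [455.3, 67.1], [384.5, 67.3], [383.8, 114.7]] [419.4  91.3] ((419.5166320800781, 90.9239730834961), (70.79994201660156, 48.723228454589844), 0.9334117770195007)
[[323.4695299  260.26709535]
 [320.49435162 262.62725369]]
lin [-0.3381  0.1313 -0.3275] dr [  -0.  -155.5   -0. ] gw 0.998 t 3.0
lin [-0.3381  0.1313 -0.3275] dr [ 0.  24.5 -0. ] gw 0.998 t 3.0
```

```bash
python3 -m crank '[{"linear":[-0.036,0,-0.036],"dr":[0,2.5,0],"hand":1},{"linear":[-0.34,0.1,-0.33],"dr":[0,24.5,0],"hand":1},{"linear":[-0.34,0.1,-0.33],"dr":[0,24.5,0],"hand":1},{"linear":[-0.34,0.1,-0.33],"dr":[0,24.5,0],"hand":1},{"linear":[-0.34,0.1,-0.33],"dr":[0,24.5,0],"hand":1},{"linear":[-0.34,0.1,-0.33],"dr":[0,24.5,0],"hand":1},{"linear":[-0.34,0.1,-0.33],"dr":[0,24.5,0],"hand":1},{"linear":[-0.34,0.1,-0.33],"dr":[0,24.5,0],"hand":1},{"linear":[-0.34,0.1,-0.33],"dr":[0,24.5,0],"hand":1},{"linear":[-0.34,0.1,-0.33],"dr":[0,24.5,0],"hand":1}]'; python3 -c "
from h import *
go([.42,-.224,.03],tool(173.8))"
```

```text
t: 3.83
eef_pos: [0.4006, -0.2787, 0.1468]
tool_rot: [0.038, -0.039, -0.706, 0.706]
contact_force: [1.4, -0.9, -0.8]
gripper_width: 0.999
lin [-0.0132  0.1168 -0.0565] dr [-0.  -0.1 -0.1] gw 0.999 t 3.8333
```

```bash
python3 -m crank '[{"linear":[0,0,0],"dr":[0,0,0],"hand":1},{"linear":[0,0,0],"dr":[0,0,0],"hand":1}]'; python3 -c "
from h import *
go([.42,-.224,.03],tool(173.8))"
```

```text
t: 4.0
eef_pos: [0.4011, -0.2778, 0.1466]
tool_rot: [-0.037, 0.036, 0.706, -0.706]
contact_force: [-0.8, -1.0, 0.4]
gripper_width: 1.001
lin [-0.0133  0.1166 -0.0554] dr [0.1 0.3 0. ] gw 1.001 t 4.0
```

```bash
python3 -m crank '[{"linear":[-0.013,0.03,-0.055],"dr":[0,0,0],"hand":1},{"linear":[-0.013,0.07,-0.055],"dr":[0,0,0],"hand":1},{"linear":[-0.013,0.11,-0.055],"dr":[0,0,0],"hand":1},{"linear":[-0.013,0.148,-0.055],"dr":[0,0,0],"hand":0.6},{"linear":[-0.013,0.148,-0.055],"dr":[0,0,0],"hand":0.5},{"linear":[-0.013,0.148,-0.055],"dr":[0,0,0],"hand":0.4},{"linear":[-0.013,0.148,-0.055],"dr":[0,0,0],"hand":0.4}]' 30; python3 -c "
from h import *
bot.read_camera('scene');go([.42,-.224,.0],tool(173.8));cv2.imwrite('pics/g1.png',cv2.resize(bot.read_camera('scene')[90:230,300:460],None,fx=4,fy=4))"
```

```text
t: 4.58
eef_pos: [0.4188, -0.2287, -0.0005]
tool_rot: [0.039, -0.039, -0.706, 0.706]
contact_force: [-0.1, 0.0, 0.1]
gripper_width: 0.698
lin [-0.      0.0002 -0.0048] dr [-0.1 -0.1 -0.1] gw 0.696 t 4.6333
```

View pics/g1.png

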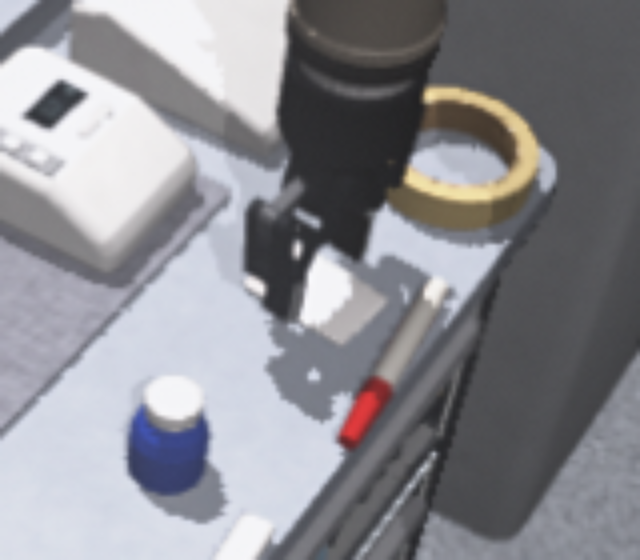

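```bash
python3 -m crank '[{"linear":[0,0.0015,-0.005],"dr":[0,0,0],"hand":0.4},{"linear":[0,0.0015,-0.005],"dr":[0,0,0],"hand":0.1},{"linear":[0,0.0015,-0.005],"dr":[0,0,0],"hand":-0.2},{"linear":[0,0.0015,-0.005],"dr":[0,0,0],"hand":-1},{"linear":[0,0.0015,-0.005],"dr":[0,0,0],"hand":-1},{"linear":[0,0.0015,-0.005],"dr":[0,0,0],"hand":-1}]' 30
```

```text
t: 5.18
eef_pos: [0.4202, -0.2219, -0.0013]
tool_rot: [0.038, -0.039, -0.706, 0.706]
contact_force: [-1.0, 2.0, 8.0]
gripper_width: 0.566
```

```bash
python3 -m crank '[{"linear":[0,-0.03,0],"dr":[0,0,0],"hand":-1},{"linear":[0,-0.07,0],"dr":[0,0,0],"hand":-1},{"linear":[0,-0.11,0],"dr":[0,0,0],"hand":-1},{"linear":[0,-0.14,0],"dr":[0,0,0],"hand":-1}]' 40; python3 -c "
from h import *
F=Ro.from_euler('y',180,degrees=True)
go([.576,.0285,.11],tool(-1,20)*F)"
```

```text
t: 5.52
eef_pos: [0.42, -0.2221, 0.1408]
tool_rot: [0.037, -0.039, -0.706, 0.706]
contact_force: [0.6, -0.4, 0.0]
gripper_width: 0.561
lin [-0.1279  0.0309 -0.2661] dr [-1.  -5.2 19.8] gw 0.561 t 5.5167
```

```bash
python3 -m crank '[{"linear":[-0.016,0,-0.033],"dr":[0,-1,3],"hand":-1},{"linear":[-0.032,0.005,-0.067],"dr":[0,-2,7],"hand":-1},{"linear":[-0.048,0.01,-0.1],"dr":[0,-3,12],"hand":-1},{"linear":[-0.064,0.015,-0.133],"dr":[-0.5,-4,16],"hand":-1},{"linear":[-0.08,0.02,-0.166],"dr":[-0.5,-4.5,19],"hand":-1},{"linear":[-0.096,0.025,-0.2],"dr":[-1,-5.2,19.8],"hand":-1},{"linear":[-0.112,0.03,-0.233],"dr":[-1,-5.2,19.8],"hand":-1},{"linear":[-0.128,0.031,-0.266],"dr":[-1,-5.2,19.8],"hand":-1},{"linear":[-0.128,0.031,-0.266],"dr":[-1,-5.2,19.8],"hand":-1},{"linear":[-0.128,0.031,-0.266],"dr":[-1,-5.2,19.8],"hand":-1}]'; python3 -c "
from h import *
F=Ro.from_euler('y',180,degrees=True)
go([.576,.0285,.073],tool(-1,20)*F)
cv2.imwrite('pics/p1.png',cv2.resize(np.hstack([bot.read_camera('scene')[100:260,180:340],bot.read_camera('top')[110:270,200:360]]),None,fx=2.5,fy=2.5,interpolation=2))"
```

```text
t: 6.35
eef_pos: [0.5765, 0.032, 0.107]
tool_rot: [0.118, 0.126, 0.697, -0.696]
contact_force: [-0.1, -1.5, 0.3]
gripper_width: 0.562
lin [0.0119 0.0318 0.0036] dr [0.2 0.3 0.1] gw 0.562 t 6.35
```

View pics/p1.png

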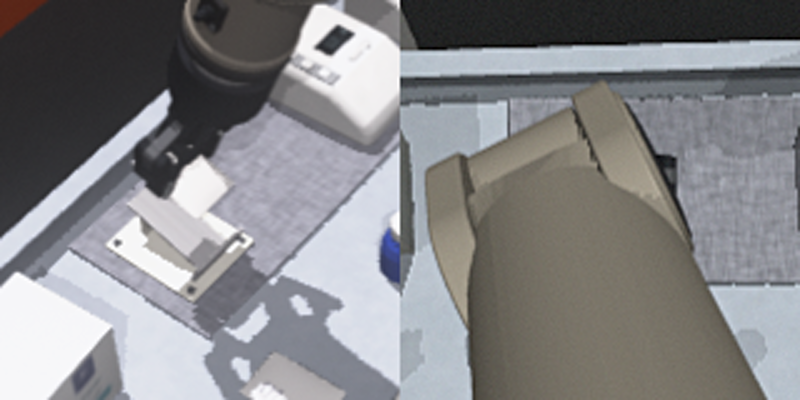

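```bash
python3 -m crank '[{"linear":[0.012,0.016,0.004],"dr":[0,0,0],"hand":-1},{"linear":[0.012,0.032,0.004],"dr":[0,0,0],"hand":-1},{"linear":[0.012,0.032,0.004],"dr":[0,0,0],"hand":-1}]'; python3 -c "
from h import *
F=Ro.from_euler('y',180,degrees=True)
for p in ([.5905,.0285,.034],[.5826,.0285,.0313]): go(p,tool(-1,20)*F)"
```

```text
t: 6.7
eef_pos: [0.573, 0.0219, 0.0701]
tool_rot: [-0.113, -0.127, -0.696, 0.698]
contact_force: [0.2, -0.3, -0.9]
gripper_width: 0.561
lin [-0.0043  0.0398 -0.0069] dr [-0.  -0.1  0.4] gw 0.561 t 6.7
lin [ 0.0041  0.0397 -0.0068] dr [-0.  -0.1  0.4] gw 0.561 t 6.7
```

```bash
python3 -m crank '[{"linear":[0,0,0],"dr":[0,0,0],"hand":-1},{"linear":[0,0,0],"dr":[0,0,0],"hand":-1}]'; python3 -c "
from h import *
F=Ro.from_euler('y',180,degrees=True)
for i in range(4):
  o=bot.get_obs(); print(o['t'],o['eef_pos'].round(4),o['joint_vel'].round(3).tolist()[:3]); bot.read_camera('scene')
for p in ([.5905,.0285,.034],[.5826,.0285,.0313]): go(p,tool(-1,20)*F)"
```

```text
t: 6.87
eef_pos: [0.5751, 0.0234, 0.0729]
tool_rot: [-0.115, -0.129, -0.696, 0.697]
contact_force: [0.5, -0.2, -0.1]
gripper_width: 0.555
6.8667 [0.5751 0.0234 0.0729] [-0.004, -0.007, -0.004]
6.9167 [0.5753 0.0237 0.0731] [-0.007, -0.002, -0.003]
6.9667 [0.5755 0.024  0.0732] [-0.006, -0.0, -0.001]
7.0167 [0.5755 0.0242 0.0732] [-0.006, 0.004, -0.001]
lin [-0.0008  0.0418 -0.0044] dr [ 0.1 -0.   0.1] gw 0.56 t 7.0667
lin [ 0.0075  0.0417 -0.0042] dr [ 0.1 -0.   0.1] gw 0.56 t 7.0667
```

```bash
python3 -m crank '[{"linear":[-0.001,0.01,-0.003],"dr":[0,0,0],"hand":-1},{"linear":[-0.001,0.022,-0.004],"dr":[0,0,0],"hand":-1},{"linear":[-0.001,0.032,-0.004],"dr":[0,0,0],"hand":-1},{"linear":[-0.001,0.036,-0.004],"dr":[0,0,0],"hand":-1},{"linear":[-0.001,0.036,-0.004],"dr":[0,0,0],"hand":-1},{"linear":[-0.001,0.036,-0.004],"dr":[0,0,0],"hand":-1},{"linear":[-0.001,0.036,-0.004],"dr":[0,0,0],"hand":-1},{"linear":[-0.001,0.036,-0.004],"dr":[0,0,0],"hand":-1}]'; python3 -c "
from h import *
F=Ro.from_euler('y',180,degrees=True)
for p in ([.5905,.0285,.034],[.5826,.0285,.0313]): go(p,tool(-1,20)*F)
cv2.imwrite('pics/p2.png',cv2.resize(bot.read_camera('scene')[130:240,190:300],None,fx=5,fy=5,interpolation=2))"
```

```text
t: 7.73
eef_pos: [0.5884, 0.0284, 0.0389]
tool_rot: [-0.116, -0.128, -0.696, 0.697]
contact_force: [-0.0, 0.4, 0.5]
gripper_width: 0.558
lin [-0.0003  0.0053 -0.0001] dr [ 0.1 -0.   0.2] gw 0.558 t 7.7333
lin [0.008  0.0052 0.0001] dr [ 0.1 -0.   0.2] gw 0.558 t 7.7333
```

View pics/p2.png

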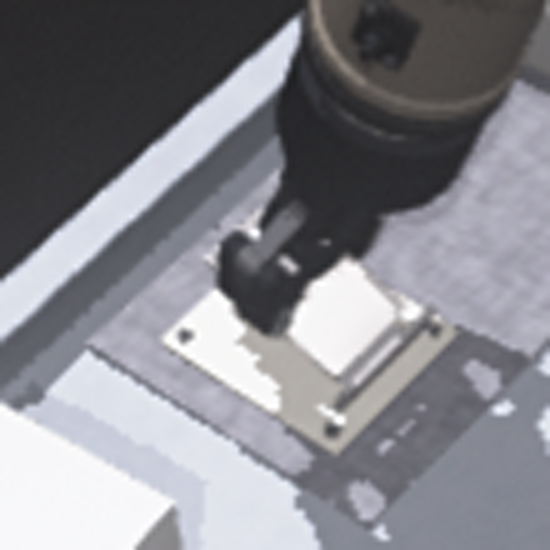

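```bash
python3 -m crank '[{"linear":[0,0.003,0],"dr":[0,0,0],"hand":-1},{"linear":[0,0.004,0],"dr":[0,0,0],"hand":-1},{"linear":[0,0.004,0],"dr":[0,0,0],"hand":-1},{"linear":[0.003,0.004,0],"dr":[0,0,0],"hand":-1},{"linear":[0.006,0.004,0],"dr":[0,0,0],"hand":-1},{"linear":[0.007,0.004,0],"dr":[0,0,0],"hand":-1},{"linear":[0.007,0.004,0],"dr":[0,0,0],"hand":-1},{"linear":[0.007,0.004,0],"dr":[0,0,0],"hand":-1}]'; python3 -c "
from h import *
F=Ro.from_euler('y',180,degrees=True)
for p in ([.5826,.0285,.0313],): go(p,tool(-1,20)*F)"; python3 -m crank '[{"linear":[0.002,0,0],"dr":[0,0,0],"hand":-1},{"linear":[0.003,0,0],"dr":[0,0,0],"hand":-1},{"linear":[0.003,0,0],"dr":[0,0,0],"hand":-1},{"linear":[0.003,0,0],"dr":[0,0,0],"hand":-1}]'
```

```text
t: 8.45
eef_pos: [0.584, 0.0285, 0.0331]
tool_rot: [-0.116, -0.128, -0.696, 0.697]
contact_force: [2.5, -1.1, 1.0]
gripper_width: 0.562
lin [ 0.002   0.0012 -0.    ] dr [ 0.1 -0.   0.1] gw 0.562 t 8.45
t: 8.78
eef_pos: [0.5838, 0.0285, 0.0335]
tool_rot: [-0.117, -0.13, -0.696, 0.696]
contact_force: [7.6, -1.4, 1.6]
gripper_width: 0.56
```

```bash
python3 -m crank '[{"linear":[-0.001,0.002,0],"dr":[0,0,0],"hand":-1},{"linear":[-0.001,0.0025,0],"dr":[0,0,0],"hand":-1},{"linear":[-0.001,0.0025,0],"dr":[0,0,0],"hand":-1}]';python3 -m crank '[{"linear":[0,0,0],"dr":[0,0,0],"hand":0.2},{"linear":[0,0,0],"dr":[0,0,0],"hand":0.4},{"linear":[0,0,0],"dr":[0,0,0],"hand":0.5},{"linear":[0,-0.005,0],"dr":[0,0,0],"hand":0.5},{"linear":[0,-0.03,0],"dr":[0,0,0],"hand":0.5},{"linear":[0,-0.065,0],"dr":[0,0,0],"hand":0.5},{"linear":[0,-0.10,0],"dr":[0,0,0],"hand":1},{"linear":[0,-0.13,0],"dr":[0,0,0],"hand":1}]'; python3 -c "
from h import *
F=Ro.from_euler('y',180,degrees=True)
go([.424,.0913,.14],tool(1)*F)
cv2.imwrite('pics/p3.png',cv2.resize(bot.read_camera('scene')[130:290,190:350],None,fx=3.7,fy=3.7,interpolation=2))"
```

```text
t: 9.03
eef_pos: [0.5846, 0.0286, 0.0313]
tool_rot: [-0.117, -0.13, -0.696, 0.696]
contact_force: [4.6, -2.1, 7.7]
gripper_width: 0.56
t: 9.7
eef_pos: [0.5362, 0.0292, 0.1529]
tool_rot: [-0.115, -0.127, -0.696, 0.697]
contact_force: [0.8, -0.7, 0.9]
gripper_width: 0.993
lin [ 0.1109 -0.026  -0.0603] dr [ -0.3  -1.9 -19.7] gw 0.993 t 9.7
```

View pics/p3.png

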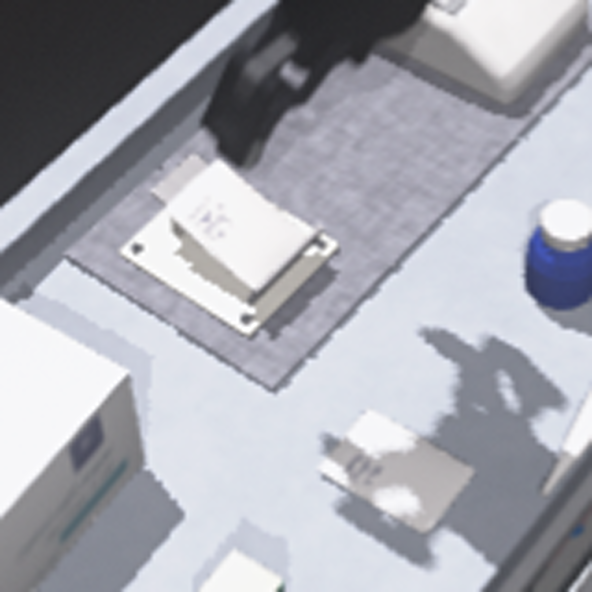

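```bash
python3 -m crank '[{"linear":[0.02,-0.005,-0.01],"dr":[0,0,-4],"hand":1},{"linear":[0.04,-0.01,-0.02],"dr":[0,-1,-8],"hand":1},{"linear":[0.06,-0.015,-0.03],"dr":[0,-1,-12],"hand":1},{"linear":[0.08,-0.02,-0.045],"dr":[0,-2,-16],"hand":1},{"linear":[0.1,-0.025,-0.06],"dr":[0,-2,-20],"hand":1},{"linear":[0.111,-0.026,-0.06],"dr":[0,-2,-20],"hand":1},{"linear":[0.111,-0.026,-0.06],"dr":[0,-2,-20],"hand":1},{"linear":[0.111,-0.026,-0.06],"dr":[0,-2,-20],"hand":1},{"linear":[0.111,-0.026,-0.06],"dr":[0,-2,-20],"hand":1}]'; python3 -c "
from h import *
F=Ro.from_euler('y',180,degrees=True)
go([.424,.0913,.001],tool(1)*F)"
```

```text
t: 10.5
eef_pos: [0.4258, 0.0898, 0.1386]
tool_rot: [-0.005, 0.007, -0.705, 0.709]
contact_force: [-0.2, 0.2, -0.3]
gripper_width: 1.0
lin [ 0.0015  0.1376 -0.0022] dr [-0.3 -0.1  0.1] gw 1.0 t 10.5
```

```bash
python3 -m crank '[{"linear":[0.001,0.04,-0.001],"dr":[0,0,0],"hand":1},{"linear":[0.001,0.08,-0.001],"dr":[0,0,0],"hand":1},{"linear":[0.001,0.115,-0.001],"dr":[0,0,0],"hand":0.6},{"linear":[0.001,0.13,-0.001],"dr":[0,0,0],"hand":0.5},{"linear":[0.001,0.137,-0.001],"dr":[0,0,0],"hand":0.5},{"linear":[0.001,0.137,-0.001],"dr":[0,0,0],"hand":0.5},{"linear":[0.001,0.137,-0.001],"dr":[0,0,0],"hand":0.5}]' 30; python3 -c "
from h import *
F=Ro.from_euler('y',180,degrees=True)
go([.424,.0913,-.001],tool(1)*F);cv2.imwrite('pics/g2.png',cv2.resize(bot.read_camera('scene')[180:300,220:360],None,fx=4,fy=4))"
```

```text
t: 11.08
eef_pos: [0.425, 0.0912, 0.0022]
tool_rot: [-0.005, 0.007, -0.706, 0.709]
contact_force: [0.1, -0.3, 0.1]
gripper_width: 0.751
lin [ 0.001   0.0032 -0.0001] dr [-0.2 -0.   0.1] gw 0.751 t 11.0833
```

View pics/g2.png

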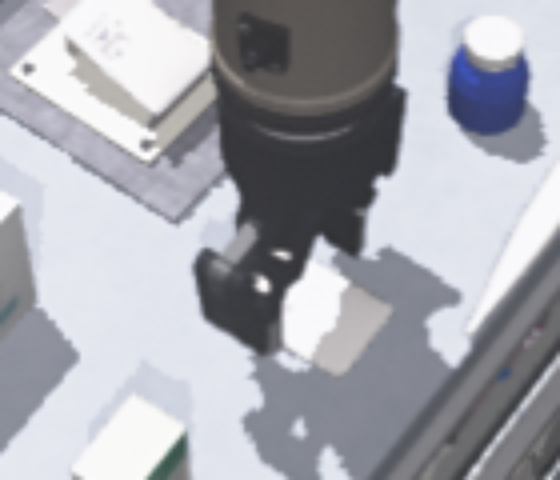

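Packet b sits between the fingers; close and lift.

```bash
python3 -m crank '[{"linear":[0,0.003,0],"dr":[0,0,0],"hand":0.1},{"linear":[0,0.003,0],"dr":[0,0,0],"hand":-0.2},{"linear":[0,0.003,0],"dr":[0,0,0],"hand":-1},{"linear":[0,0.003,0],"dr":[0,0,0],"hand":-1},{"linear":[0,0.003,0],"dr":[0,0,0],"hand":-1}]' 30;  python3 -m crank '[{"linear":[0,-0.03,0],"dr":[0,0,0],"hand":-1},{"linear":[0,-0.07,0],"dr":[0,0,0],"hand":-1},{"linear":[0,-0.11,0],"dr":[0,0,0],"hand":-1},{"linear":[0,-0.11,0],"dr":[0,0,0],"hand":-1}]' 40; python3 -c "
from h import *
F=Ro.from_euler('y',180,degrees=True)
go([.576,.0285,.09],tool(-1,20)*F)"
```

```text
t: 11.55
eef_pos: [0.4256, 0.0914, -0.0002]
tool_rot: [-0.006, 0.006, -0.706, 0.708]
contact_force: [0.1, -0.0, 6.8]
gripper_width: 0.564
t: 11.88
eef_pos: [0.4287, 0.0933, 0.1151]
tool_rot: [-0.009, 0.003, -0.706, 0.708]
contact_force: [0.8, 0.3, -1.0]
gripper_width: 0.558
lin [-0.146   0.0265  0.0673] dr [ 0.2  2.  19.5] gw 0.558 t 11.8833
```

```bash
python3 -m crank '[{"linear":[-0.03,0.002,0.014],"dr":[0,0,4],"hand":-1},{"linear":[-0.06,0.008,0.028],"dr":[0,1,8],"hand":-1},{"linear":[-0.09,0.014,0.042],"dr":[0,1,13],"hand":-1},{"linear":[-0.12,0.02,0.056],"dr":[0,2,17],"hand":-1},{"linear":[-0.146,0.026,0.067],"dr":[0,2,19.5],"hand":-1},{"linear":[-0.146,0.026,0.067],"dr":[0,2,19.5],"hand":-1},{"linear":[-0.146,0.026,0.067],"dr":[0,2,19.5],"hand":-1},{"linear":[-0.146,0.026,0.067],"dr":[0,2,19.5],"hand":-1},{"linear":[-0.146,0.026,0.067],"dr":[0,2,19.5],"hand":-1},{"linear":[-0.146,0.026,0.067],"dr":[0,2,19.5],"hand":-1}]'; python3 -c "
from h import *
F=Ro.from_euler('y',180,degrees=True)
go([.588,.0285,.0445],tool(-1,20)*F)"
```

```text
t: 12.72
eef_pos: [0.5713, 0.0278, 0.0829]
tool_rot: [-0.113, -0.124, -0.697, 0.697]
contact_force: [-0.0, 0.4, -0.2]
gripper_width: 0.56
lin [-0.0031  0.0418 -0.0009] dr [0.1 0.  0.7] gw 0.56 t 12.7167
```

```bash
python3 -m crank '[{"linear":[-0.006,0.015,-0.001],"dr":[0,0,0.6],"hand":-1},{"linear":[-0.006,0.028,-0.001],"dr":[0,0,0.6],"hand":-1},{"linear":[-0.006,0.038,-0.001],"dr":[0,0,0.6],"hand":-1},{"linear":[-0.006,0.041,-0.001],"dr":[0,0,0.6],"hand":-1},{"linear":[-0.006,0.041,-0.001],"dr":[0,0,0.6],"hand":-1},{"linear":[-0.006,0.041,-0.001],"dr":[0,0,0.6],"hand":-1},{"linear":[-0.006,0.041,-0.001],"dr":[0,0,0.6],"hand":-1},{"linear":[-0.006,0.041,-0.001],"dr":[0,0,0.6],"hand":-1}]'; python3 -c "
from h import *
F=Ro.from_euler('y',180,degrees=True)
go([.584,.0285,.038],tool(-1,20)*F)"
```

```text
t: 13.38
eef_pos: [0.591, 0.0279, 0.0464]
tool_rot: [-0.117, -0.129, -0.696, 0.697]
contact_force: [0.8, 0.4, -0.4]
gripper_width: 0.56
lin [ 0.0095  0.0055 -0.0004] dr [ 0.1 -0.   0. ] gw 0.56 t 13.3833
```

```bash
python3 -m crank '[{"linear":[0,0.003,0],"dr":[0,0,0],"hand":-1},{"linear":[0,0.004,0],"dr":[0,0,0],"hand":-1},{"linear":[0.003,0.004,0],"dr":[0,0,0],"hand":-1},{"linear":[0.006,0.004,0],"dr":[0,0,0],"hand":-1},{"linear":[0.008,0.004,0],"dr":[0,0,0],"hand":-1},{"linear":[0.008,0.004,0],"dr":[0,0,0],"hand":-1},{"linear":[0.008,0.004,0],"dr":[0,0,0],"hand":-1}]'; python3 -m crank '[{"linear":[0.002,0,0],"dr":[0,0,0],"hand":-1},{"linear":[0.003,0,0],"dr":[0,0,0],"hand":-1},{"linear":[0.003,0,0],"dr":[0,0,0],"hand":-1},{"linear":[0.003,0,0],"dr":[0,0,0],"hand":-1}]'
```

```text
t: 13.97
eef_pos: [0.5845, 0.0281, 0.0392]
tool_rot: [-0.116, -0.128, -0.696, 0.697]
contact_force: [0.3, -0.3, -0.6]
gripper_width: 0.562
t: 14.3
eef_pos: [0.5836, 0.0282, 0.0392]
tool_rot: [-0.117, -0.129, -0.696, 0.697]
contact_force: [5.5, -0.1, 0.7]
gripper_width: 0.56
```

```bash
python3 -m crank '[{"linear":[-0.001,0.002,0],"dr":[0,0,0],"hand":-1},{"linear":[-0.001,0.0025,0],"dr":[0,0,0],"hand":-1},{"linear":[-0.001,0.0025,0],"dr":[0,0,0],"hand":-1}]';python3 -m crank '[{"linear":[0,0,0],"dr":[0,0,0],"hand":0.2},{"linear":[0,0,0],"dr":[0,0,0],"hand":0.4},{"linear":[0,0,0],"dr":[0,0,0],"hand":0.5},{"linear":[0,-0.005,0],"dr":[0,0,0],"hand":0.5},{"linear":[0,-0.03,0],"dr":[0,0,0],"hand":0.5},{"linear":[0,-0.065,0],"dr":[0,0,0],"hand":0.5},{"linear":[0,-0.10,0],"dr":[0,0,0],"hand":1},{"linear":[0,-0.14,0],"dr":[0,0,0],"hand":1}]'; python3 -c "
from h import *
F=Ro.from_euler('y',180,degrees=True)
go([.423,-.067,.16],tool(0)*F)
cv2.imwrite('pics/p4.png',cv2.resize(bot.read_camera('scene')[130:250,190:310],None,fx=4.5,fy=4.5,interpolation=2))"
```

```text
t: 14.55
eef_pos: [0.5842, 0.0284, 0.038]
tool_rot: [-0.117, -0.129, -0.696, 0.697]
contact_force: [-8.1, -1.4, 23.3]
gripper_width: 0.554
t: 15.22
eef_pos: [0.534, 0.0287, 0.1678]
tool_rot: [-0.115, -0.127, -0.696, 0.697]
contact_force: [0.9, -1.0, 0.3]
gripper_width: 0.995
lin [ 0.1056 -0.0297  0.0975] dr [ -0.1  -0.9 -19.7] gw 0.995 t 15.2167
```

View pics/p4.png

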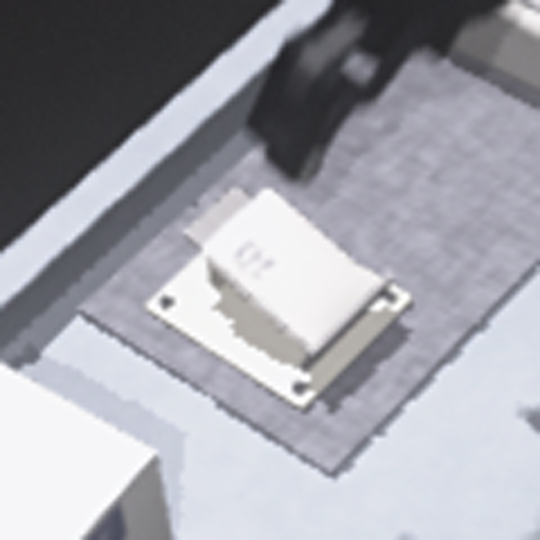

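```bash
python3 -m crank '[{"linear":[0.02,-0.005,0.018],"dr":[0,0,-4],"hand":1},{"linear":[0.04,-0.01,0.036],"dr":[0,0,-8],"hand":1},{"linear":[0.06,-0.015,0.054],"dr":[0,0,-12],"hand":1},{"linear":[0.08,-0.02,0.072],"dr":[0,-1,-16],"hand":1},{"linear":[0.1,-0.03,0.09],"dr":[0,-1,-20],"hand":1},{"linear":[0.106,-0.03,0.0975],"dr":[0,-1,-20],"hand":1},{"linear":[0.106,-0.03,0.0975],"dr":[0,-1,-20],"hand":1},{"linear":[0.106,-0.03,0.0975],"dr":[0,-1,-20],"hand":1},{"linear":[0.106,-0.03,0.0975],"dr":[0,-1,-20],"hand":1}]'; python3 -c "
from h import *
F=Ro.from_euler('y',180,degrees=True)
go([.421,-.067,.01],tool(0)*F)
bot.read_camera('top')
bot.read_camera('scene')
for c in ('top','scene'):
  for n in ('pot','packet_a'):
    for d in bot.place_of(c,n)[:2]: print(c,n,d['score'],plane(c,d['xy'],0)[0].round(3),d['xy'])"
```

```text
t: 16.02
eef_pos: [0.425, -0.0659, 0.1598]
tool_rot: [-0.001, 0.0, -0.707, 0.708]
contact_force: [0.1, 0.5, 0.9]
gripper_width: 0.996
lin [0.004  0.1498 0.0009] dr [-0.1  0.1 -0. ] gw 0.996 t 16.0167
top pot 0.68 [ 0.426 -0.061  0.   ] [316.8, 259.8]
top packet_a 0.65 [0.586 0.031 0.   ] [270.1, 184.4]
scene pot 0.78 [ 0.418 -0.063  0.   ] [340.7, 207.5]
scene packet_a 0.79 [0.599 0.001 0.   ] [256.1, 187.8]
scene packet_a 0.42 [0.598 0.022 0.   ] [250.5, 194.1]
```

```bash
python3 -m crank '[{"linear":[0.003,0.04,0.001],"dr":[0,0,0],"hand":1},{"linear":[0.003,0.08,0.001],"dr":[0,0,0],"hand":1},{"linear":[0.003,0.12,0.001],"dr":[0,0,0],"hand":1},{"linear":[0.003,0.145,0.001],"dr":[0,0,0],"hand":1},{"linear":[0.003,0.148,0.001],"dr":[0,0,0],"hand":1},{"linear":[0.003,0.148,0.001],"dr":[0,0,0],"hand":0.3},{"linear":[0.003,0.148,0.001],"dr":[0,0,0],"hand":0.1},{"linear":[0.003,0.148,0.001],"dr":[0,0,0],"hand":-0.2},{"linear":[0.003,0.148,0.001],"dr":[0,0,0],"hand":-1},{"linear":[0.003,0.148,0.001],"dr":[0,0,0],"hand":-1}]' 30; python3 -m crank '[{"linear":[0,0,0],"dr":[0,0,0],"hand":-1},{"linear":[0,0,0],"dr":[0,0,0],"hand":-1},{"linear":[0,-0.03,0],"dr":[0,0,0],"hand":-1},{"linear":[0,-0.06,0],"dr":[0,0,0],"hand":-1},{"linear":[0,-0.06,0],"dr":[0,0,0],"hand":-1}]';python3 -c "
from h import *
F=Ro.from_euler('y',180,degrees=True)
go([.581,-.089,.05],tool(0)*F)
cv2.imwrite('pics/g3.png',cv2.resize(bot.read_camera('scene')[110:250,260:400],None,fx=4,fy=4))"
```

```text
t: 17.15
eef_pos: [0.4228, -0.0684, 0.0136]
tool_rot: [-0.001, -0.001, -0.706, 0.708]
contact_force: [-1.8, 0.4, 7.7]
gripper_width: 0.491
t: 17.57
eef_pos: [0.4248, -0.0683, 0.0769]
tool_rot: [-0.002, -0.003, -0.706, 0.708]
contact_force: [0.4, 0.6, 0.4]
gripper_width: 0.489
lin [-0.1561  0.028   0.0206] dr [-0.2 -0.  -0.4] gw 0.489 t 17.5667
```

View pics/g3.png

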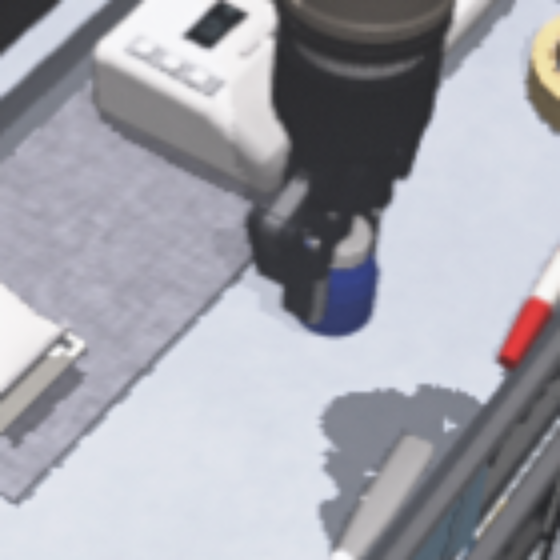

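```bash
python3 -m crank '[{"linear":[-0.03,0,0.004],"dr":[0,0,0],"hand":-1},{"linear":[-0.06,0,0.008],"dr":[0,0,0],"hand":-1},{"linear":[-0.09,0,0.012],"dr":[0,0,0],"hand":-1},{"linear":[-0.12,0.01,0.016],"dr":[0,0,0],"hand":-1},{"linear":[-0.145,0.02,0.02],"dr":[0,0,0],"hand":-1},{"linear":[-0.158,0.028,0.0205],"dr":[0,0,0],"hand":-1},{"linear":[-0.158,0.028,0.0205],"dr":[0,0,0],"hand":-1},{"linear":[-0.158,0.028,0.0205],"dr":[0,0,0],"hand":-1},{"linear":[-0.158,0.028,0.0205],"dr":[0,0,0],"hand":-1},{"linear":[-0.158,0.028,0.0205],"dr":[0,0,0],"hand":-1}]'; python3 -c "
from h import *
F=Ro.from_euler('y',180,degrees=True)
go([.583,-.089,.018],tool(0)*F)"
```

```text
t: 18.45
eef_pos: [0.5782, -0.0886, 0.044]
tool_rot: [0.001, 0.001, -0.706, 0.708]
contact_force: [0.6, 0.6, -0.2]
gripper_width: 0.489
lin [-0.0048  0.026   0.0003] dr [-0.1  0.   0.1] gw 0.489 t 18.45
```

```bash
python3 -m crank '[{"linear":[-0.003,0.01,0],"dr":[0,0,0],"hand":-1},{"linear":[-0.003,0.02,0],"dr":[0,0,0],"hand":-1},{"linear":[-0.003,0.025,0],"dr":[0,0,0],"hand":-1},{"linear":[-0.003,0.025,0],"dr":[0,0,0],"hand":-1},{"linear":[-0.003,0.025,0],"dr":[0,0,0],"hand":-1},{"linear":[-0.003,0.025,0],"dr":[0,0,0],"hand":-1}]'
```

```text
t: 18.95
eef_pos: [0.5821, -0.0885, 0.0184]
tool_rot: [0.001, 0.001, -0.707, 0.708]
contact_force: [0.4, 0.6, 0.2]
gripper_width: 0.489
```

```bash
python3 -m crank '[{"linear":[0,0.001,0],"dr":[0,0,0],"hand":-1},{"linear":[0,0.002,0],"dr":[0,0,0],"hand":-1},{"linear":[0,0.002,0],"dr":[0,0,0],"hand":-1},{"linear":[0,0.002,0],"dr":[0,0,0],"hand":-1}]'; python3 -m crank '[{"linear":[0,0,0],"dr":[0,0,0],"hand":-0.1},{"linear":[0,0,0],"dr":[0,0,0],"hand":0.1},{"linear":[0,0,0],"dr":[0,0,0],"hand":0.3},{"linear":[0,0,0],"dr":[0,0,0],"hand":0.5},{"linear":[0,-0.015,0],"dr":[0,0,0],"hand":0.6},{"linear":[0,-0.05,0],"dr":[0,0,0],"hand":0.6},{"linear":[0,-0.09,0],"dr":[0,0,0],"hand":1},{"linear":[0,-0.13,0],"dr":[0,0,0],"hand":1},{"linear":[0,-0.17,0],"dr":[0,0,0],"hand":1},{"linear":[0,-0.2,0],"dr":[0,0,0],"hand":1}]'; python3 -c "
from h import *
F=Ro.from_euler('y',180,degrees=True)
go([.416,.232,.19],tool(1)*F); go([.416,.232,.19],tool(-89)*F);go([.416,.232,.19],tool(91)*F)
print(bot.get_obs()['q'].round(2))"
```

```text
t: 19.28
eef_pos: [0.5823, -0.0886, 0.0168]
tool_rot: [0.0, 0.001, -0.707, 0.708]
contact_force: [-0.7, -0.1, 0.9]
gripper_width: 0.488
t: 20.12
eef_pos: [0.5834, -0.0881, 0.2203]
tool_rot: [-0.001, -0.0, -0.706, 0.708]
contact_force: [0.5, -0.0, 0.1]
gripper_width: 1.004
lin [ 0.1673  0.0293 -0.3202] dr [-0.1 -1.  -0.1] gw 1.004 t 20.1167
lin [ 0.1673  0.0293 -0.3202] dr [-0.  89.  -0.2] gw 1.004 t 20.1167
lin [ 0.1673  0.0293 -0.3202] dr [ -0.2 -91.    0. ] gw 1.004 t 20.1167
[ 0.49  0.41 -0.58  1.75  0.25  1.06 -1.75]
```

```bash
python3 -m crank '[{"linear":[0.018,0,-0.033],"dr":[0,0,0],"hand":1},{"linear":[0.036,0.005,-0.068],"dr":[0,0,0],"hand":1},{"linear":[0.055,0.01,-0.104],"dr":[0,0,0],"hand":1},{"linear":[0.073,0.015,-0.14],"dr":[0,0,0],"hand":1},{"linear":[0.092,0.02,-0.176],"dr":[0,-1,0],"hand":1},{"linear":[0.111,0.025,-0.212],"dr":[0,-1,0],"hand":1},{"linear":[0.13,0.029,-0.248],"dr":[0,-1,0],"hand":1},{"linear":[0.148,0.029,-0.284],"dr":[0,-1,0],"hand":1},{"linear":[0.167,0.029,-0.32],"dr":[0,-1,0],"hand":1},{"linear":[0.167,0.029,-0.32],"dr":[0,-1,0],"hand":1}]'; python3 -m crank '[{"linear":[0,0,0],"dr":[0,0,0],"hand":1},{"linear":[0,0,0],"dr":[0,0,0],"hand":1},{"linear":[0,0,0],"dr":[0,0,0],"hand":1}]'; python3 -c "
from h import *
F=Ro.from_euler('y',180,degrees=True)
go([.415,.232,.025],tool(1)*F)
cv2.imwrite('pics/p5.png',np.hstack([cv2.resize(bot.read_camera('scene')[110:340,180:380],None,fx=2,fy=2),cv2.resize(bot.read_camera('top')[110:310,110:310],(400,460))]))
for c in('top','scene'):
  for d in bot.place_of(c,'carton')[:1]: print(c,plane(c,d['xy'],0)[0].round(3))"
```

```text
t: 20.95
eef_pos: [0.411, 0.2396, 0.1883]
tool_rot: [0.01, -0.011, 0.708, -0.706]
contact_force: [0.5, 0.2, 1.0]
gripper_width: 1.0
t: 21.2
eef_pos: [0.4161, 0.2302, 0.1872]
tool_rot: [-0.005, 0.006, -0.706, 0.708]
contact_force: [0.4, 0.8, -0.2]
gripper_width: 0.996
lin [ 0.0009  0.1622 -0.0022] dr [-0.1 -0.1  0.1] gw 0.996 t 21.2
top [0.414 0.238 0.   ]
scene [0.416 0.235 0.   ]
```

View pics/p5.png

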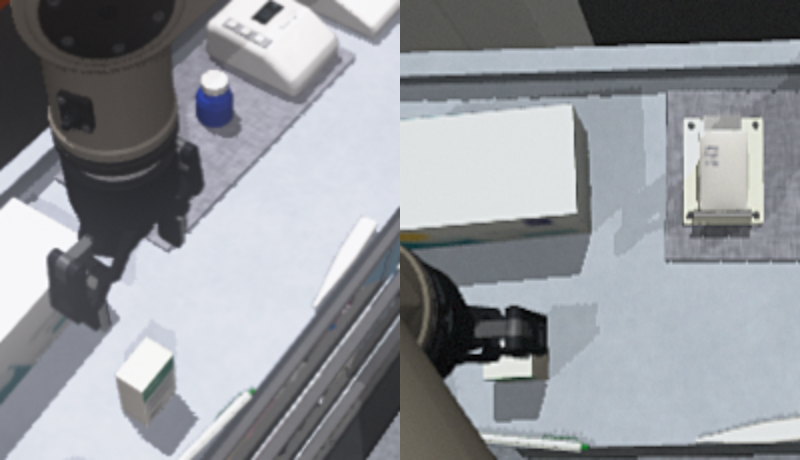

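```bash
python3 -m crank '[{"linear":[0.001,0.04,-0.003],"dr":[0,0,0],"hand":1},{"linear":[0.001,0.08,-0.003],"dr":[0,0,0],"hand":1},{"linear":[0.001,0.115,-0.003],"dr":[0,0,0],"hand":1},{"linear":[0.001,0.145,-0.003],"dr":[0,0,0],"hand":1},{"linear":[0.001,0.16,-0.003],"dr":[0,0,0],"hand":1},{"linear":[0.001,0.16,-0.003],"dr":[0,0,0],"hand":0.4},{"linear":[0.001,0.16,-0.003],"dr":[0,0,0],"hand":0.1},{"linear":[0.001,0.16,-0.003],"dr":[0,0,0],"hand":-0.2},{"linear":[0.001,0.16,-0.003],"dr":[0,0,0],"hand":-1},{"linear":[0.001,0.16,-0.003],"dr":[0,0,0],"hand":-1}]' 30; python3 -m crank '[{"linear":[0,0,0],"dr":[0,0,0],"hand":-1},{"linear":[0,0,0],"dr":[0,0,0],"hand":-1},{"linear":[0,-0.04,0],"dr":[0,0,0],"hand":-1},{"linear":[0,-0.08,0],"dr":[0,0,0],"hand":-1},{"linear":[0,-0.12,0],"dr":[0,0,0],"hand":-1},{"linear":[0,-0.12,0],"dr":[0,0,0],"hand":-1},{"linear":[0,-0.12,0],"dr":[0,0,0],"hand":-1}]';python3 -c "
from h import *
F=Ro.from_euler('y',180,degrees=True)
go([.573,.269,.14],tool(1)*F)
cv2.imwrite('pics/g4.png',cv2.resize(bot.read_camera('scene')[180:350,180:350],None,fx=3,fy=3))"
```

```text
t: 22.23
eef_pos: [0.4153, 0.2347, 0.0287]
tool_rot: [-0.006, 0.006, -0.707, 0.707]
contact_force: [0.4, 0.5, 4.3]
gripper_width: 0.542
t: 22.82
eef_pos: [0.416, 0.2352, 0.15]
tool_rot: [0.007, -0.004, 0.707, -0.707]
contact_force: [0.5, 0.3, -0.7]
gripper_width: 0.547
lin [-0.1575  0.0107 -0.0311] dr [ 0.  -0.  -0.2] gw 0.547 t 22.8167
```

View pics/g4.png

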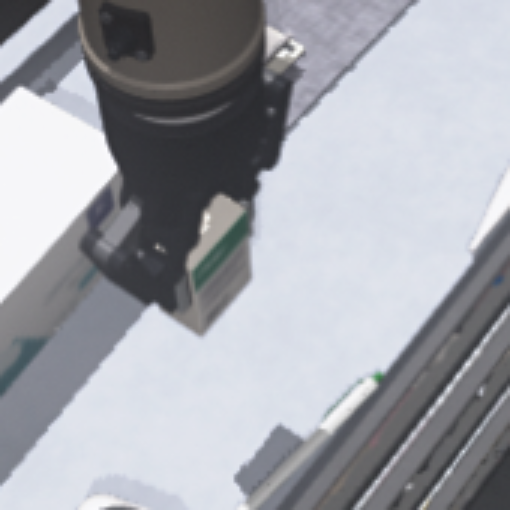

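```bash
python3 -m crank '[{"linear":[-0.03,-0.01,-0.006],"dr":[0,0,0],"hand":-1},{"linear":[-0.06,-0.01,-0.012],"dr":[0,0,0],"hand":-1},{"linear":[-0.09,-0.01,-0.018],"dr":[0,0,0],"hand":-1},{"linear":[-0.12,-0.01,-0.024],"dr":[0,0,0],"hand":-1},{"linear":[-0.145,-0.005,-0.03],"dr":[0,0,0],"hand":-1},{"linear":[-0.158,0.005,-0.032],"dr":[0,0,0],"hand":-1},{"linear":[-0.158,0.01,-0.032],"dr":[0,0,0],"hand":-1},{"linear":[-0.158,0.01,-0.032],"dr":[0,0,0],"hand":-1},{"linear":[-0.158,0.01,-0.032],"dr":[0,0,0],"hand":-1},{"linear":[-0.158,0.01,-0.032],"dr":[0,0,0],"hand":-1}]'; python3 -c "
from h import *
F=Ro.from_euler('y',180,degrees=True)
go([.574,.269,.116],tool(1)*F)"
```

```text
t: 23.7
eef_pos: [0.5704, 0.2693, 0.1369]
tool_rot: [-0.006, 0.008, -0.706, 0.708]
contact_force: [0.3, 0.0, -1.0]
gripper_width: 0.544
lin [-0.0037  0.0208  0.0003] dr [-0.1  0.1  0.1] gw 0.544 t 23.7
```

```bash
python3 -m crank '[{"linear":[-0.002,0.01,0],"dr":[0,0,0],"hand":-1},{"linear":[-0.002,0.018,0],"dr":[0,0,0],"hand":-1},{"linear":[-0.002,0.02,0],"dr":[0,0,0],"hand":-1},{"linear":[-0.002,0.02,0],"dr":[0,0,0],"hand":-1},{"linear":[-0.002,0.02,0],"dr":[0,0,0],"hand":-1},{"linear":[-0.002,0.02,0],"dr":[0,0,0],"hand":-1}]'; python3 -m crank '[{"linear":[0,0.001,0],"dr":[0,0,0],"hand":-1},{"linear":[0,0.0025,0],"dr":[0,0,0],"hand":-1},{"linear":[0,0.0025,0],"dr":[0,0,0],"hand":-1},{"linear":[0,0.0025,0],"dr":[0,0,0],"hand":-1}]'
```

```text
t: 24.2
eef_pos: [0.5738, 0.2694, 0.1173]
tool_rot: [-0.006, 0.007, -0.707, 0.708]
contact_force: [-0.2, -0.3, -0.4]
gripper_width: 0.542
t: 24.53
eef_pos: [0.5737, 0.2692, 0.1145]
tool_rot: [-0.006, 0.007, -0.706, 0.708]
contact_force: [-0.1, 0.4, -1.0]
gripper_width: 0.543
```

```bash
python3 -m crank '[{"linear":[0,0.001,0],"dr":[0,0,0],"hand":-1},{"linear":[0,0.002,0],"dr":[0,0,0],"hand":-1},{"linear":[0,0.002,0],"dr":[0,0,0],"hand":-1},{"linear":[0,0.002,0],"dr":[0,0,0],"hand":-1}]'
```

```text
t: 24.87
eef_pos: [0.5739, 0.2694, 0.1138]
tool_rot: [-0.006, 0.006, -0.706, 0.708]
contact_force: [-1.9, -2.7, 7.5]
gripper_width: 0.545
```

Contact at the expected height; release and retreat.

```bash
python3 -m crank '[{"linear":[0,0,0],"dr":[0,0,0],"hand":0.1},{"linear":[0,0,0],"dr":[0,0,0],"hand":0.2},{"linear":[0,0,0],"dr":[0,0,0],"hand":0.4},{"linear":[0,0,0],"dr":[0,0,0],"hand":0.6},{"linear":[0,-0.015,0],"dr":[0,0,0],"hand":0.7},{"linear":[0,-0.05,0],"dr":[0,0,0],"hand":0.7},{"linear":[0,-0.09,0],"dr":[0,0,0],"hand":1},{"linear":[0,-0.12,0],"dr":[0,0,0],"hand":1},{"linear":[0.04,-0.12,0],"dr":[0,0,0],"hand":1},{"linear":[0.08,-0.12,0],"dr":[0,0,0],"hand":1}]'; python3 -m crank '[{"linear":[0.03,0,0.03],"dr":[0,0,0],"hand":1},{"linear":[0.05,0,0.065],"dr":[0,0,0],"hand":1},{"linear":[0.06,0,0.1],"dr":[0,0,0],"hand":1},{"linear":[0.06,0,0.14],"dr":[0,0,0],"hand":1},{"linear":[0.06,0,0.18],"dr":[0,0,0],"hand":1},{"linear":[0.06,0,0.22],"dr":[0,0,0],"hand":1},{"linear":[0.06,0,0.26],"dr":[0,0,0],"hand":1},{"linear":[0.06,0,0.3],"dr":[0,0,0],"hand":1},{"linear":[0.06,0,0.34],"dr":[0,0,0],"hand":1},{"linear":[0.06,0,0.37],"dr":[0,0,0],"hand":1}]'; python3 -c "
from h import *
s=bot.read_camera('scene');t=bot.read_camera('top')
cv2.imwrite('pics/f.png',np.hstack([cv2.resize(s[120:320,110:310],None,fx=2,fy=2),cv2.resize(t[120:320,80:280],None,fx=2,fy=2)]));cv2.imwrite('pics/ft.png',t)
for n,z in(('pot',0.003),('carton',.085),('packet_a',.037)):
  for c in('top','scene'):
    for d in bot.place_of(c,n)[:2]: print(c,n,round(d['score'],2),plane(c,d['xy'],z)[0].round(3))"
```

```text
t: 25.7
eef_pos: [0.4955, 0.2691, 0.2359]
tool_rot: [0.006, -0.004, 0.708, -0.706]
contact_force: [-0.6, 1.0, -0.8]
gripper_width: 1.0
t: 26.53
eef_pos: [0.4401, -0.1063, 0.2345]
tool_rot: [-0.005, 0.006, -0.706, 0.708]
contact_force: [0.6, -0.2, -0.2]
gripper_width: 1.001
top pot 0.81 [ 0.576 -0.083  0.003]
scene pot 0.64 [ 0.584 -0.077  0.003]
scene pot 0.55 [ 0.577 -0.083  0.003]
top carton 0.91 [0.573 0.281 0.085]
scene carton 0.57 [0.574 0.267 0.085]
scene carton 0.28 [0.538 0.297 0.085]
top packet_a 0.9 [0.581 0.031 0.037]
scene packet_a 0.7 [0.584 0.023 0.037]
scene packet_a 0.46 [0.581 0.038 0.037]
```

View pics/f.png

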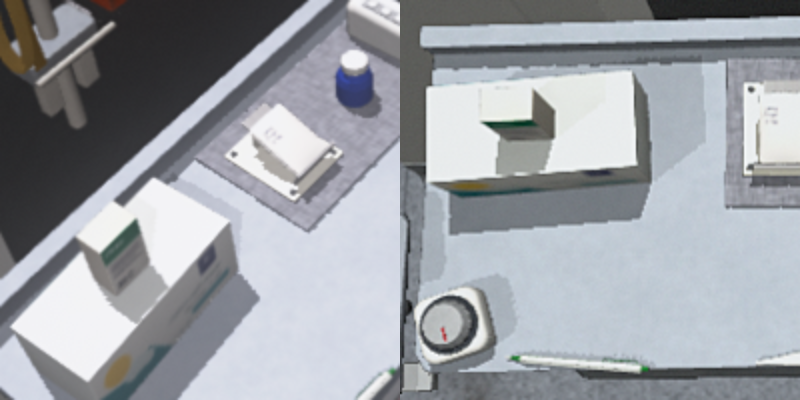

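Run:
```python
from h import *
t=cv2.imread('pics/ft.png')
uv=[[(x-400)/2+80,y/2+120] for x,y in((480,87),(533,88),(533,122),(480,122))]
print(plane('top',uv,.157).mean(0)); print(plane('top',[[(553-400)/2+80,138/2+120]],.085))
# outlines for packet b (top face), carton base, pot, mat-centre
def box(o,yaw,dims,tilt=0):
    R=Ro.from_euler('z',yaw,degrees=True)*Ro.from_euler('y',-tilt,degrees=True)
    return [np.array(o)+R.apply([sx*dims[0]/2,sy*dims[1]/2,z]) for z in(0,dims[2]) for sx,sy in((1,1),(1,-1),(-1,-1),(-1,1))]
A=[box([.5784,.0285,.0311],-1,[.071,.05,.012],20),box([.5727,.269,.085],3.5,[.031,.047,.072]),box([.5727,.269,0],3.5,[.096,.2,.085]),box([.581,-.089,.003],0,[.043,.043,.06])]
out=[]
for c,(r,q) in (('scene',((110,300),(110,320))),('top',((125,225),(85,345)))):
    im=bot.read_camera(c); im=cv2.resize(im,None,fx=3,fy=3,interpolation=2)
    for b in A:
        p=(proj(c,np.array(b))*3+1).astype(int)
        for k in(p[:4],p[4:]): cv2.polylines(im,[k.reshape(-1,1,2)],True,(0,0,255),1)
    cv2.imwrite(f'pics/o_{c}.png',im[3*r[0]:3*r[1],3*q[0]:3*q[1]])
```

```text
[0.57232027 0.26722336 0.157     ]
[[0.5598863  0.24649072 0.085     ]]
```

View pics/o_scene.png

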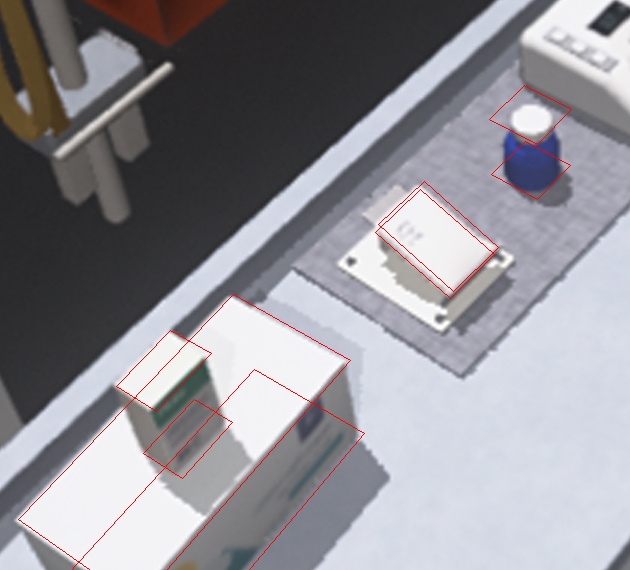

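View pics/o_top.png

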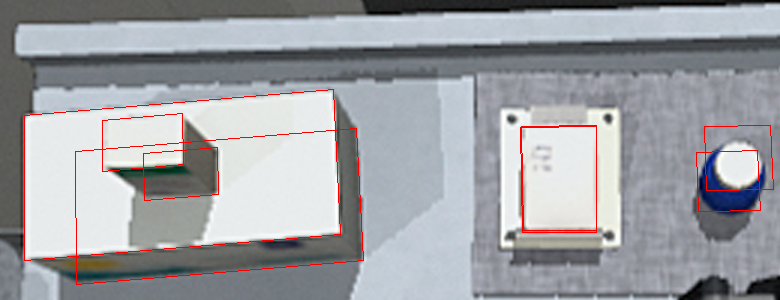

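```bash
python3 -m crank '[{"linear":[0,0,0],"dr":[0,0,0],"hand":1},{"linear":[0,0,0],"dr":[0,0,0],"hand":1}]'; python3 -c "
from station import bot
print(bot.hand_in())"
```

```text
t: 27.2
eef_pos: [0.4405, -0.1024, 0.2334]
tool_rot: [-0.006, 0.007, -0.707, 0.708]
contact_force: [0.2, 0.1, -0.4]
gripper_width: 1.001
the job is handed in; nothing more can be done
None
```

The finger-prick station is set out and handed in at about 27 s; the hand-in reports no verdict.

- **Packets:** I placed each one tilted 20 degrees, slid it down until it met the stop (about 5–8 N) and pressed it onto the slope. In my last check, the outline I projected for the stack matched both camera pictures to within a few mm.
- **Pot:** It stands upright on the mat, and its outline at the mat centre also matched in both pictures. The network's estimates for it were 5–12 mm from the centre, inside the 18 mm limit.
- **Carton:** It stands upright on the mask box. Its top-face corners give a centre about 2 mm from the middle of the box. The top-camera network disagreed, putting it 12 mm off, but the corners and the scene camera (about 2 mm) did not support that.

The arm was clear of everything with the gripper open, and the highest wrist force I saw was about 25 N, when pressing down the second packet. The lower packet is almost hidden by the upper one, so its final position rests on the picture taken before I stacked the second.

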